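# Roll the table-leg tube into the vee cradle and clamp it

## Robot

A 6-joint arm with a two-finger parallel gripper is mounted at the origin on the work surface. World frame = base frame: x ahead of the robot, y to its left, z up, the work surface at z = 0. Lengths are in m, angles in rad, forces in N, time in s.
With the tool pointing down it reaches from about 0.35 to 0.775 m from the base axis. Payload 7.3 kg.
Tool frame: the origin (TCP) lies at the very end of the fingers, on their centre line; the grasp point (between the pads) lies 19 mm behind it (robot.hold_point_z is the distance from the TCP to the grasp point, in m); z points along the fingers, y is the direction in which the jaws open and shut (so a half turn about z gives the same grasp; the last joint's range is limited). The gripper opens to 92 mm and grips with 3 to 60 N. Pads are 19 mm wide; open, the fingers measure 130 mm over their backs; the gripper's body (75 mm by 190 mm) begins 47 mm behind the grasp point.
Start: joints at [1.152, 0.342, 1.524, -0, 1.275, -0.146], TCP at [0.141, 0.506, 0.227] pointing down, gripper open.
Joint ranges: [-2.53, 2.53], [-0.77, 2.02], [0.04, 2.7], [-1, 4.14], [0.28, 2.66], [-3.11, 3.11]. Speed limits (rad/s): [2.57, 2.57, 3.14, 3.14, 3.14, 3.14].

## Interface

Orientations are given as [roll, pitch, yaw] about the fixed x, y, z axes, in that order (R = Rz(yaw) Ry(pitch) Rx(roll)).
In Python, from cell import monitor, viewer, robot gives the robot as it stands.
- The arm moves only by the tool move_arm, never from a script. Its argument "deltas" is a list of rows, each an object of numbers: "x", "y", "z": the shift along the tool's x, y, z in m; "wx", "wy", "wz": the turn, a rotation vector about the tool's x, y, z in degrees; "hand": the opening, from 0 (shut) to 1 (fully open). In form: [{"x": .., "y": .., "z": .., "wx": .., "wy": .., "wz": .., "hand": ..}, ...]. A call has 1 to 8 rows; each row is the pose to reach, as a shift and turn from the pose commanded when the call began, along the tool's axes at that moment; what a row does not reach only later rows make up. A row lasts 1/8 s, in which the tool goes at most 62.5 mm and 10.7 degrees, less where a joint would pass 70% of its speed; a pose out of reach is approached as far as the arm can. A call with a gripper value outside its range is refused whole. The fingers move at their own pace and stop on an object; "grip_force" is the grip in N (left out, the last holds). Time passes only in rows, so rows that repeat a pose let the fingers close. It gives the time, the measured TCP pose, the force and the opening at its end, in the units of the state.
- monitor.observe(): the state, without advancing time (a new reading comes with each control period).
- viewer.read_camera(name): name is "side" or "top" or "wrist"; returns the picture (420x560x3 uint8, red, green, blue); there is no depth.
- viewer.camera_params(name): a dict with "camera_matrix" (3x3 intrinsics, pixels), "R" (3x3) and "t" (3): a world point X has camera coordinates R X + t. Camera axes: x right, y down, z forward; pixel columns grow to the right and rows downward; lengths in m; the calibration is good to about 2 mm. A picture is of the moment at which its call begins: read the wrist's pose just before it. camera_params takes no time and is no camera call; for the wrist camera it gives the pose at the moment of the call.
- robot.hand_in(): hands the job in, once; it reports no verdict.
The state is a dict: "time": time; "qpos": joint angles; "qvel": joint speeds; "joint_efforts": joint torques, N m; "tool_pos": TCP position; "tool_rot": TCP orientation; "contact_force": force on the tool from outside, world axes, zero at the start; "torque": the same for the moment, N m; "opening": finger opening in m.
Only numpy, scipy, OpenCV 4.12 (cv2) and the standard library are available. Lean on these libraries where they do the work, as an engineer would, in place of code of your own. Each camera call takes 0.05 s, during which the arm holds its last target. There are 200 camera calls.

## Task

Roll the aluminium tube along the white deck, up the ramp and into the steel vee blocks, keeping it on the deck rather than lifting it and pushing gently (under 20 N). With the clamp still open, let go so that the tube settles and centres itself in both vees; then swing the clamp over by its red bar and press it down until its foot really bites on the tube, about 10 N of push on the bar, never so hard that the foot loads the thin tube with more than 25 N. Leave the tube clamped, take the gripper away, and leave the other things on the worktop alone.

Things in the scene. Friction and masses are not known exactly. Their poses are not given: they have to be found in the camera images.
- cradle: Fixed clamping cradle, plywood base 260 x 200 mm. Origin on the worktop under the vee's centre line; x runs from the loading deck across the vee to the hinge, y along the vee, z up. White deck, 200 mm wide in y, top 30 mm high, x -152 to -65 mm (rear lip 40 mm high behind it); white ramp from x -65 up to 36 mm high at x -20 mm, the vee's mouth.
- vee (a point): Where the tube's mid-length and axis belong: cradle x 0, y 0, z 44 mm. Two steel vee blocks (y -90 to -40 and 40 to 90 mm), 90 degree vees, mouth 40 mm wide (x -20 to 20) and 36 mm high, bottom 16 mm high. The tube's axis is 50 mm high on the deck, 56 mm on the crest (x -20) and 44 mm when seated. Fixed in the cradle.
- tube: Loose aluminium tube, 40 mm diameter, 240 mm long, about 0.15 kg (varies), black end plugs, blue band near one end; rolls freely (grippy fingers may make it slide instead). Origin on its axis at mid-length; y along its axis (x and z turn as it rolls). Starts on the flat deck, skewed up to 0.11 rad and up to 12 mm off the middle. Its mid-length must end within 30 mm of y = 0 so that it lies across both vee blocks.
- hinge (a point): Centre of the clamp's hinge pin, fixed in the cradle at x 65, y 0, z 90 mm of its frame.
- clamp (a joint): Clamp angle about the hinge (parallel to cradle y), rad. 0: the arm lies level, reaching from the hinge over the vee to the deck side (cradle -x); pi/2: upright; starts open at 1.4 to 1.85. The hinge is stiff (0.6 N m friction) and stays where it is left, also when clamped; moving it takes about 3 to 6 N at the red bar.
- handle (a point): Centre of the clamp's red round bar, 14 mm diameter, 94 mm long, parallel to cradle y, 125 mm from the hinge. Between the blue side plates (inner faces 64 mm apart) it is free all round; 38 mm gap from bar to cross web.
- clamp_yoke: Blue fork-shaped clamp arm ending in the red bar; origin on the hinge axis, x along the arm towards the hinge. Two side plates 14 mm deep, joined by a web 30 mm wide, 65 mm from the hinge. The web carries the foot that clamps the tube. Pressing the bar down with P newtons loads the tube with about 1.9 P - 7 N; once let go about 7 to 13 N of it remains.
- web (a point): Middle of the clamp's web, 65 mm from the hinge. Under it a black rubber foot, 24 mm diameter, on a jack screw set by hand: its face lies 14 to 40 mm below this point, not measured, so it meets the seated tube at a clamp angle anywhere from about +0.22 to -0.19 rad and must be found by feel. The foot is sprung, 6 N per mm.
- filler_tin: Green tin with a paper label, 86 mm diameter, 100 mm high, origin under its centre. Not part of the job: leave it.
- socket_box: White box with a grey disc on top, 90 x 90 x 45 mm, origin under its centre. Not part of the job: leave it.
- glue_jar: White jar with a yellow cap, 68 mm diameter, 85 mm high, origin under its centre. Not part of the job: leave it.
Mind the look-alikes: they are no part of the job. Of the things shaped like the tube, the aluminium one is meant.

How it is judged:
By the outcome, as a careful person would: the job done as asked, in the order asked, and still so for the second after the job is handed in, with the robot touching nothing.
It also fails if it takes over 70 s, if anything falls off the work surface, if the arm or the gripper's body presses on something with over 40 N, if the wrist force passes 120 N, or if a joint passes its speed limit or range.

## Working session

There is one attempt and no reset: what is moved stays moved. The work goes in short steps, Python scripts to look and compute and a tool call to move; the robot and the scene stay as the last step left them, time stands still between calls to the robot, and variables do not carry over. Pictures are saved under pics/ and viewed, about 8 in all and at most 12, crops included, and the job is handed in when it is done.

Besides the shell and the picture viewer there is one more tool, called as name([rows], argument=value, ...), one row to a line, values as JSON. move_arm: Moves the arm, as the interface text tells. Its arguments: {"type":"object","properties":{"deltas":{"type":"array","items":{"type":"object","properties":{"x":{"type":"number"},"y":{"type":"number"},"z":{"type":"number"},"wx":{"type":"number"},"wy":{"type":"number"},"wz":{"type":"number"},"hand":{"type":"number"}}}},"grip_force":{"type":"number"}},"required":["deltas"]}

```bash
mkdir -p pics; ls; python3 - <<'E'
from cell import monitor, viewer, robot
import cv2, numpy as np
s=monitor.observe(); print({k:np.round(v,3) for k,v in s.items()})
a=[viewer.read_camera(n)[:,:,::-1] for n in("top","side")]
for n,i in zip(("top","side"),a): cv2.imwrite(f"pics/{n}0.png",i)
for n in("top","side"):
    p=viewer.camera_params(n); print(n,np.round(p["camera_matrix"],1).tolist(),np.round(p["R"],3).tolist(),np.round(p["t"],3), "C",np.round(-np.array(p["R"]).T@p["t"],3))
E
```

```text
pics
{'time': np.float64(0.0), 'qpos': array([ 1.152,  0.343,  1.525,  0.   ,  1.275, -0.146]), 'qvel': array([ 0.002,  0.   , -0.   ,  0.001,  0.001,  0.   ]), 'joint_efforts': array([-1.0000e-03, -4.3124e+01, -2.4422e+01,  7.2000e-02,  5.6000e-02,
       -0.0000e+00]), 'tool_pos': array([0.141, 0.505, 0.226]), 'tool_rot': array([-3.14 , -0.   ,  2.869]), 'contact_force': array([-0.251, -0.25 , -0.034]), 'torque': array([ 0.002,  0.04 , -0.035]), 'opening': np.float64(0.092)}
top [[445.1, 0.0, 282.3], [0.0, 445.1, 205.6], [0.0, 0.0, 1.0]] [[-0.016, -1.0, 0.011], [-0.995, 0.014, -0.101], [0.101, -0.013, -0.995]] [0.005 0.516 1.445] C [0.368 0.017 1.49 ]
side [[450.6, 0.0, 280.7], [0.0, 450.6, 208.2], [0.0, 0.0, 1.0]] [[0.973, -0.228, 0.021], [-0.091, -0.469, -0.879], [0.21, 0.853, -0.477]] [-0.499  0.129  1.204] C [ 0.244 -1.08   0.698]
```

View pics/top0.png

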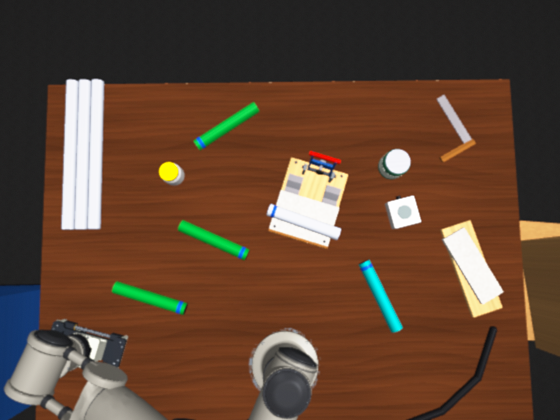

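View pics/side0.png

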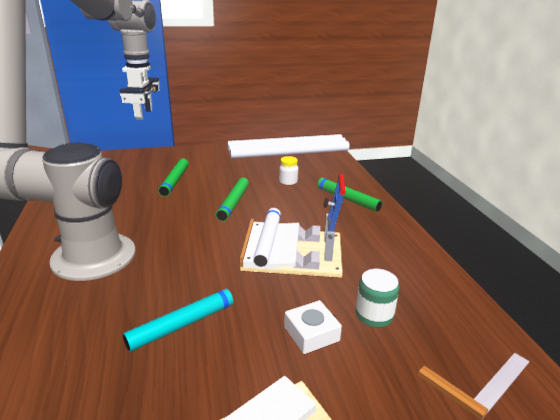

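Top view: the look-alikes are green tubes at (226,126), (213,240) and (149,298), a cyan tube at (381,296) and white bars at (84,155). The aluminium tube is on the white deck at (304,221), so I choose that one. The clamp is open, with its red bar at (325,157). I'll check this in a close crop and measure it.

```bash
cat > h.py <<'E'
from cell import monitor, viewer, robot
import cv2, numpy as np
def ray(n,uv,P=None):
    p=P or viewer.camera_params(n); R=np.array(p["R"]); C=-R.T@np.array(p["t"])
    d=R.T@np.linalg.inv(p["camera_matrix"])@np.array([uv[0],uv[1],1.]); return C,d
def onz(n,uv,z,P=None):
    C,d=ray(n,uv,P); return C+d*(z-C[2])/d[2]
def proj(n,X,P=None):
    p=P or viewer.camera_params(n); c=np.array(p["camera_matrix"])@(np.array(p["R"])@np.array(X)+p["t"]); return c[:2]/c[2]
E
python3 - <<'E'
from h import *
im=cv2.imread("pics/top0.png"); h=cv2.cvtColor(im,cv2.COLOR_BGR2HSV)
sub=np.zeros(im.shape[:2],np.uint8); sub[140:260,255:362]=1
# cradle = not-dark-brown
wood=((h[...,2]>150)&(sub>0)).astype(np.uint8)
n,l,st,c=cv2.connectedComponentsWithStats(wood); k=1+np.argmax(st[1:,4]); 
cnt=max(cv2.findContours((l==k).astype(np.uint8),0,1)[0],key=cv2.contourArea)
print("rect",cv2.boxPoints(cv2.minAreaRect(cnt)).round(1).tolist(), cv2.approxPolyDP(cnt,5,True)[:,0].tolist())
red=((h[...,2]>120)&(h[...,1]>200)&((h[...,0]<5)|(h[...,0]>175))&(sub>0)).astype(np.uint8)
r=cv2.minAreaRect(cv2.findNonZero(red)); print("red",r, cv2.boxPoints(r).round(1).tolist())
blue=((abs(h[...,0].astype(int)-112)<12)&(h[...,1]>150)&(sub>0)); blue[:195]=0
print("band",np.argwhere(blue).mean(0)[::-1])
cv2.imwrite("pics/crop.png",cv2.resize(im[140:260,255:362],None,fx=5,fy=5,interpolation=cv2.INTER_CUBIC))
E
```

```text
rect [[261.29998779296875, 228.5], [284.20001220703125, 153.6999969482422], [357.3999938964844, 176.10000610351562], [334.5, 250.89999389648438]] [[291, 157], [276, 204], [267, 210], [273, 217], [268, 230], [326, 248], [340, 233], [334, 223], [348, 175], [333, 170], [329, 182], [308, 170], [307, 161]]
red ((324.5, 157.0), (32.570011138916016, 4.852417469024658), 17.10272979736328) [[308.20001220703125, 154.5], [309.6000061035156, 149.89999389648438], [340.79998779296875, 159.5], [339.3999938964844, 164.10000610351562]]
band [273.15384615 211.23076923]
```

View pics/crop.png

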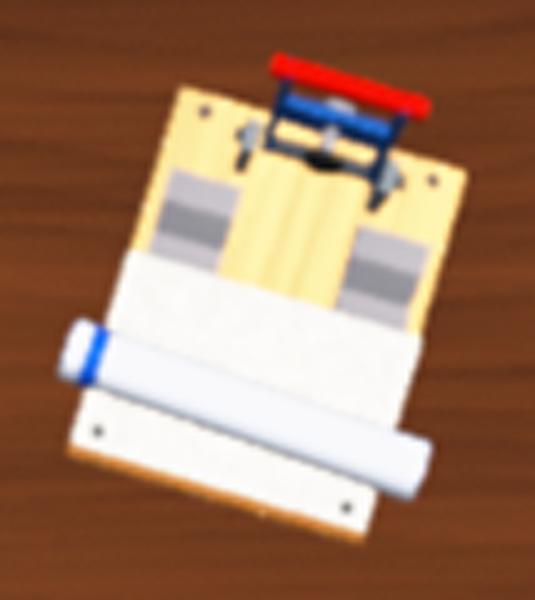

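```bash
cat >> h.py <<'E'
E
python3 - <<'E'
from h import *
f=lambda u,v:(255+(u+.5)/5-.5,140+(v+.5)/5-.5)
P=viewer.camera_params("top")
pts=[((130,250),(-20,100,36)),((421,340),(-20,-100,36)),((70,445),(-152,100,40)),((367,535),(-152,-100,40))]
W=np.array([onz("top",f(*u),c[2]/1e3,P) for u,c in pts]); L=np.array([c for _,c in pts])/1e3
a=W[:,:2]-W[:,:2].mean(0); b=L[:,:2]-L[:,:2].mean(0)
yaw=np.arctan2((b[:,0]*a[:,1]-b[:,1]*a[:,0]).sum(),(a*b).sum())
R=np.array([[np.cos(yaw),-np.sin(yaw)],[np.sin(yaw),np.cos(yaw)]]); o=W[:,:2].mean(0)-R@L[:,:2].mean(0)
print("yaw",yaw,"o",o,"resid mm",((W[:,:2]-(L[:,:2]@R.T+o))*1e3).round(1).tolist(), "w",np.linalg.norm(W[0]-W[1]),np.linalg.norm(W[0]-W[2]))
loc=lambda u,z:(R.T@(onz("top",f(*u),z,P)[:2]-o)*1e3).round(1)
print("vees",loc((193,222),.026),loc((381,275),.026))
print("tube ends axis",loc((75,350),.05),loc((418,468),.05))
print("far corners",loc((180,87),.012),loc((468,175),.012))
for z in(.2,.21,.215): print("bar",z,loc((275,65),z),loc((427,107),z),loc((351,87),z))
# bar: triangulate with side
im=cv2.imread("pics/side0.png"); h=cv2.cvtColor(im,cv2.COLOR_BGR2HSV)
red=((h[...,2]>120)&(h[...,1]>200)&((h[...,0]<5)|(h[...,0]>175))).astype(np.uint8); red[:,:320]=0;red[:,360:]=0;red[220:]=0
m=np.argwhere(red).mean(0)[::-1]; print("side red",m,red.sum())
C1,d1=ray("top",(324.5,157),P);C2,d2=ray("side",m)
A=np.c_[d1,-d2]; s=np.linalg.lstsq(A,C2-C1,rcond=None)[0]; p=C1+s[0]*d1;q=C2+s[1]*d2
B=(p+q)/2; l=R.T@(B[:2]-o); print("bar world",B,"gap",np.linalg.norm(p-q),"local",l,"ang",np.arctan2(B[2]-.09,.065-l[0]),"len",np.hypot(B[2]-.09,.065-l[0]))
E
```

```text
yaw -0.31045898097105534 o [ 0.55471426 -0.0987455 ] resid mm [[1.6, 0.0], [0.3, 0.1], [-0.8, 0.7], [-1.1, -0.9]] w 0.20028126331362642 0.13455247426454264
vees [13.  66.2] [ 15.5 -63.3]
tube ends axis [-93.5 115.1] [-102.1 -119.6]
far corners [100.8 101.3] [  99.9 -101.5]
bar 0.2 [89.8 45.3] [ 92.  -47.6] [90.3 -1.3]
bar 0.21 [87.5 45.4] [ 89.6 -46.8] [88.  -0.9]
bar 0.215 [86.3 45.4] [ 88.4 -46.4] [86.8 -0.7]
side red [341.88888889 184.09722222] 72
bar world [ 0.63636724 -0.12475002  0.21634372] gap 0.0010225792007874444 local [0.0856937  0.00018329] ang 1.7331437207929226 len 0.1280272033219247
```

```bash
cat >> h.py <<'E'
from scipy.spatial.transform import Rotation as Ro
YAW=-.3105; O=np.array([.5547,-.0987]); RC=np.array([[np.cos(YAW),-np.sin(YAW)],[np.sin(YAW),np.cos(YAW)]])
def cr(p): return np.r_[RC.T@(np.array(p[:2])-O),p[2]]
def wd(p): return np.r_[RC@np.array(p[:2])+O,p[2]]
def go(c,yaw):  # delta in tool axes to cradle point c with tool down at world yaw
    s=monitor.observe(); R=Ro.from_euler("xyz",s["tool_rot"]); T=Ro.from_euler("xyz",[np.pi,0,yaw])
    print("t",round(s["time"],2),"tcp cr",cr(s["tool_pos"]).round(4),"F",np.round(s["contact_force"],1),"d",R.inv().apply(wd(c)-s["tool_pos"]).round(4),"rot",(R.inv()*T).as_rotvec(degrees=True).round(1),"q",np.round(s["qpos"],2),"op",round(float(s["opening"]),3))
E
```

move_arm([
  {"x":-0.332,"y":-0.224,"wz":2.2},
  {"x":-0.332,"y":-0.224,"wz":2.2},
  {"x":-0.332,"y":-0.224,"wz":2.2},
  {"x":-0.332,"y":-0.224,"wz":2.2},
  {"x":-0.332,"y":-0.224,"wz":2.2},
  {"x":-0.332,"y":-0.224,"wz":2.2},
  {"x":-0.332,"y":-0.224,"wz":2.2},
  {"x":-0.332,"y":-0.224,"wz":2.2},
])

```text
schema error: expected keys x, y, z, wx, wy, wz, hand
```

```bash
python3 -c "
from h import *
go([-.136,-.002,.15],2.831)"
```

```text
t 0.1 tcp cr [-0.5782  0.4488  0.2261] F [-0.3  0.7  0.1] d [-0.4249 -0.467   0.0767] rot [-0.1 -0.   2.2] q [ 1.15  0.34  1.52  0.    1.28 -0.15] op 0.092
```

move_arm([
  {"x":-0.06,"y":-0.03,"z":0,"wx":0,"wy":0,"wz":2.2,"hand":1},
  {"x":-0.11,"y":-0.06,"z":0,"wx":0,"wy":0,"wz":2.2,"hand":1},
  {"x":-0.16,"y":-0.1,"z":0,"wx":0,"wy":0,"wz":2.2,"hand":1},
  {"x":-0.21,"y":-0.13,"z":0,"wx":0,"wy":0,"wz":2.2,"hand":1},
  {"x":-0.26,"y":-0.165,"z":0,"wx":0,"wy":0,"wz":2.2,"hand":1},
  {"x":-0.31,"y":-0.2,"z":0,"wx":0,"wy":0,"wz":2.2,"hand":1},
  {"x":-0.332,"y":-0.24,"z":0,"wx":0,"wy":0,"wz":2.2,"hand":1},
  {"x":-0.34,"y":-0.28,"z":0,"wx":0,"wy":0,"wz":2.2,"hand":1},
])

```text
time: 1.1
tool_pos: [0.394, 0.1425, 0.2263]
tool_rot: [-3.141, -0.0, 2.829]
contact_force: [0.7, -0.5, -0.8]
opening: 0.0919
```

```bash
python3 -c "
from h import *
go([-.136,-.002,.15],2.831)"
```

```text
t 1.1 tcp cr [-0.2267  0.1806  0.2263] F [ 0.7 -0.5 -0.8] d [-0.0911 -0.1824  0.0763] rot [-0.  -0.  -0.1] q [ 0.16  0.15  1.79 -0.    1.21 -1.09] op 0.092
```

move_arm([
  {"x":-0.025,"y":-0.05,"z":0,"wx":0,"wy":0,"wz":0,"hand":1},
  {"x":-0.05,"y":-0.1,"z":0,"wx":0,"wy":0,"wz":0,"hand":1},
  {"x":-0.075,"y":-0.15,"z":0.01,"wx":0,"wy":0,"wz":0,"hand":1},
  {"x":-0.091,"y":-0.182,"z":0.04,"wx":0,"wy":0,"wz":0,"hand":1},
  {"x":-0.091,"y":-0.182,"z":0.076,"wx":0,"wy":0,"wz":0,"hand":1},
  {"x":-0.091,"y":-0.182,"z":0.076,"wx":0,"wy":0,"wz":0,"hand":1},
])

```text
time: 1.85
tool_pos: [0.4224, -0.0566, 0.1488]
tool_rot: [3.141, -0.006, 2.829]
contact_force: [0.2, 0.2, 0.8]
opening: 0.0921
```

```bash
python3 - <<'E'
from h import *
go([-.136,-.002,.044],2.831)
P=viewer.camera_params("wrist"); im=viewer.read_camera("wrist")[:,:,::-1].copy()
S=viewer.camera_params("side"); sd=viewer.read_camera("side")[:,:,::-1].copy()
# overlay expected: tip positions at descent, crest corners, lip corners
for c,col in (([-.02,.1,.036],(0,0,255)),([-.02,-.1,.036],(0,0,255)),([-.152,.1,.04],(255,0,255)),([-.152,-.1,.04],(255,0,255)),([-.065,0.1,.03],(0,255,0)),([-.065,-.1,.03],(0,255,0))):
    for n,i,Q in(("wrist",im,P),("side",sd,S)):
        cv2.circle(i,tuple(int(x) for x in proj(n,wd(c),Q)),3,col,1)
sc=cv2.resize(sd[170:310,200:400],(600,420))
cv2.imwrite("pics/w1.png",np.hstack([cv2.resize(im,(400,300)),cv2.resize(sc,(400,300))]))
E
```

```text
t 1.85 tcp cr [-0.1388 -0.0003  0.1488] F [0.2 0.2 0.8] d [-0.0035 -0.0017  0.1048] rot [ 0.  -0.4 -0.1] q [-0.31  0.26  1.89  0.    1.   -1.57] op 0.092
```

View pics/w1.png

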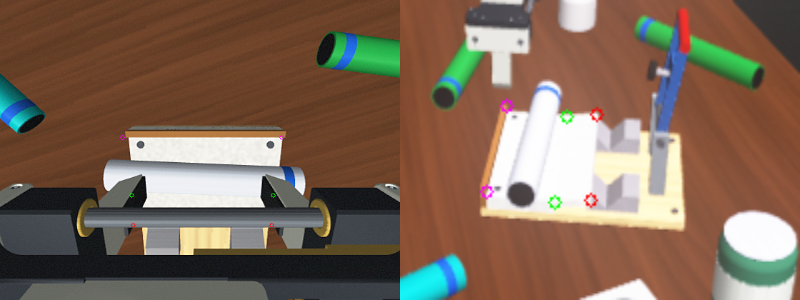

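The view shows the tube on the deck, with the blue-band end at (300,180) in the left image. The overlaid cradle corners match to a few millimetres. Next I'll lower the open fingers behind the tube.

move_arm([
  {"x":0,"y":-0.001,"z":0.03,"wx":0,"wy":-0.4,"wz":0,"hand":1},
  {"x":-0.002,"y":-0.001,"z":0.065,"wx":0,"wy":-0.4,"wz":0,"hand":1},
  {"x":-0.002,"y":-0.001,"z":0.09,"wx":0,"wy":-0.4,"wz":0,"hand":1},
  {"x":-0.002,"y":-0.001,"z":0.105,"wx":0,"wy":-0.4,"wz":0,"hand":1},
  {"x":-0.002,"y":-0.001,"z":0.105,"wx":0,"wy":-0.4,"wz":0,"hand":1},
])

```text
time: 2.58
tool_pos: [0.4265, -0.0579, 0.0462]
tool_rot: [3.141, 0.007, 2.832]
contact_force: [0.5, -0.7, 0.5]
opening: 0.0914
```

```bash
python3 - <<'E'
from h import *
go([-.05,-.002,.044],2.831)
E
```

```text
t 2.58 tcp cr [-0.1346 -0.0004  0.0462] F [ 0.5 -0.7  0.5] d [-0.0846 -0.0017  0.0029] rot [0.  0.4 0. ] q [-0.31  0.43  2.01  0.    0.7  -1.57] op 0.091
```

move_arm([
  {"x":-0.004,"y":0,"z":0,"wx":0,"wy":0,"wz":0,"hand":1},
  {"x":-0.008,"y":0,"z":0,"wx":0,"wy":0,"wz":0,"hand":1},
  {"x":-0.012,"y":0,"z":0,"wx":0,"wy":0,"wz":0,"hand":1},
  {"x":-0.016,"y":0,"z":0,"wx":0,"wy":0,"wz":0,"hand":1},
  {"x":-0.021,"y":0,"z":0,"wx":0,"wy":0,"wz":0,"hand":1},
  {"x":-0.026,"y":0,"z":0,"wx":0,"wy":0,"wz":0,"hand":1},
  {"x":-0.031,"y":0,"z":0,"wx":0,"wy":0,"wz":0,"hand":1},
  {"x":-0.036,"y":0,"z":0,"wx":0,"wy":0,"wz":0,"hand":1},
])

```text
time: 3.58
tool_pos: [0.4604, -0.0694, 0.0459]
tool_rot: [3.142, 0.007, 2.83]
contact_force: [-0.7, 0.7, 0.3]
opening: 0.092
```

```bash
python3 - <<'E'
from h import *
go([-.05,-.002,.046],2.831)
a=viewer.read_camera("side")[:,:,::-1]; b=viewer.read_camera("wrist")[:,:,::-1]
cv2.imwrite("pics/p1.png",np.hstack([cv2.resize(b,(400,300)),cv2.resize(a[170:310,200:387],(400,300))]))
E
```

```text
t 3.58 tcp cr [-0.0987 -0.0009  0.0459] F [-0.7  0.7  0.3] d [-0.0487 -0.001   0.0002] rot [ 0.   0.4 -0. ] q [-0.31  0.48  1.91  0.    0.75 -1.57] op 0.092
```

View pics/p1.png

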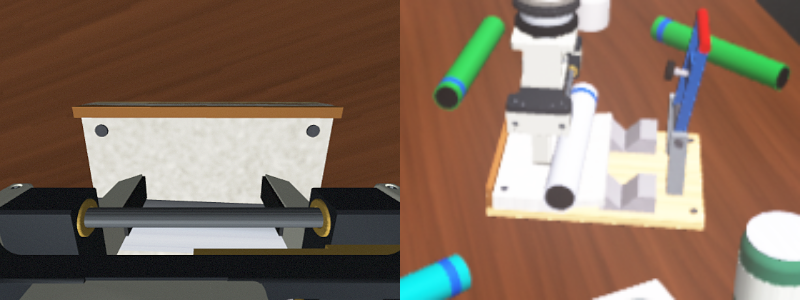

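The tube has rolled ahead, square and still on the deck, and the push force is about zero. Next: up the ramp and over the crest.

move_arm([
  {"x":-0.004,"y":0,"z":0,"wx":0,"wy":0,"wz":0,"hand":1},
  {"x":-0.008,"y":0,"z":0,"wx":0,"wy":0,"wz":0,"hand":1},
  {"x":-0.012,"y":0,"z":0,"wx":0,"wy":0,"wz":0,"hand":1},
  {"x":-0.016,"y":0,"z":0,"wx":0,"wy":0,"wz":0,"hand":1},
  {"x":-0.02,"y":0,"z":0,"wx":0,"wy":0,"wz":0,"hand":1},
  {"x":-0.024,"y":0,"z":0,"wx":0,"wy":0,"wz":0,"hand":1},
  {"x":-0.028,"y":0,"z":0,"wx":0,"wy":0,"wz":0,"hand":1},
  {"x":-0.032,"y":0,"z":0,"wx":0,"wy":0,"wz":0,"hand":1},
])

```text
time: 4.68
tool_pos: [0.4909, -0.0792, 0.0462]
tool_rot: [3.142, 0.007, 2.83]
contact_force: [-0.8, 0.3, 1.5]
opening: 0.0919
```

move_arm([
  {"x":-0.004,"y":0,"z":0,"wx":0,"wy":0,"wz":0,"hand":1},
  {"x":-0.008,"y":0,"z":0,"wx":0,"wy":0,"wz":0,"hand":1},
  {"x":-0.012,"y":0,"z":0,"wx":0,"wy":0,"wz":0,"hand":1},
  {"x":-0.016,"y":0,"z":0,"wx":0,"wy":0,"wz":0,"hand":1},
  {"x":-0.019,"y":0,"z":0,"wx":0,"wy":0,"wz":0,"hand":1},
  {"x":-0.022,"y":0,"z":0,"wx":0,"wy":0,"wz":0,"hand":1},
  {"x":-0.022,"y":0,"z":0,"wx":0,"wy":0,"wz":0,"hand":1},
])

```text
time: 5.55
tool_pos: [0.5118, -0.086, 0.0463]
tool_rot: [3.142, 0.007, 2.83]
contact_force: [0.2, -0.3, 0.4]
opening: 0.0918
```

```bash
python3 - <<'E'
from h import *
go([-.08,-.002,.046],2.831)
a=viewer.read_camera("side")[:,:,::-1]; b=viewer.read_camera("top")[:,:,::-1]
cv2.imwrite("pics/p2.png",np.hstack([cv2.resize(b[140:260,255:362],(400,449)),cv2.resize(a[170:310,200:325],(400,449))]))
E
```

```text
t 5.55 tcp cr [-0.0447 -0.001   0.0463] F [ 0.2 -0.3  0.4] d [ 0.0353 -0.0011  0.0001] rot [ 0.   0.4 -0. ] q [-0.31  0.55  1.77  0.    0.82 -1.57] op 0.092
```

View pics/p2.png

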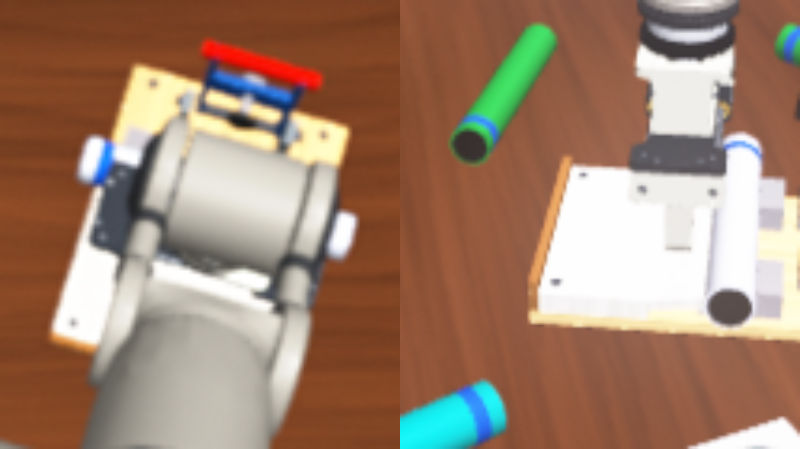

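```bash
python3 - <<'E'
from h import *
P=viewer.camera_params("top")
f=lambda u,v:(255+(u+.5)/3.74-.5,140+(v+.5)/3.74-.5)
for z in(.044,.056): print(z,[cr(onz("top",f(*q),z,P)).round(4) for q in((97,160),(343,235))])
S=viewer.camera_params("side")
for x,z in((0,.044),(-.015,.055),(-.02,.056)):
    u=proj("side",wd([x,-.12,z]),S); print(x,"end px in crop",((u-[200,170])*3.2+[400,0]).round())
E
```

```text
0.044 [array([0.0032, 0.1072, 0.044 ]), array([ 0.0026, -0.1179,  0.044 ])]
0.056 [array([0.0014, 0.1068, 0.056 ]), array([ 0.0009, -0.1165,  0.056 ])]
0 end px in crop [730. 308.]
-0.015 end px in crop [711. 295.]
-0.02 end px in crop [704. 294.]
```

Seated: the measured tube axis is at x ≈ 0.003 and y ≈ -0.005, and in the side view its end falls on the seated prediction (730,308). Back off and rise.

move_arm([
  {"x":0.008,"y":0,"z":0,"wx":0,"wy":0,"wz":0,"hand":1},
  {"x":0.03,"y":0,"z":0,"wx":0,"wy":0,"wz":0,"hand":1},
  {"x":0.035,"y":0,"z":-0.03,"wx":0,"wy":0,"wz":0,"hand":1},
  {"x":0.035,"y":0,"z":-0.08,"wx":0,"wy":0,"wz":0,"hand":1},
  {"x":0.035,"y":0,"z":-0.13,"wx":0,"wy":0,"wz":10,"hand":0.5},
  {"x":0.035,"y":0,"z":-0.18,"wx":0,"wy":0,"wz":20,"hand":0.5},
  {"x":0.035,"y":0,"z":-0.22,"wx":0,"wy":0,"wz":30,"hand":0.5},
  {"x":0.035,"y":0,"z":-0.22,"wx":0,"wy":0,"wz":40,"hand":0.5},
])

```text
time: 6.65
tool_pos: [0.4776, -0.0749, 0.2694]
tool_rot: [3.133, 0.01, 2.127]
contact_force: [-0.7, 0.9, -1.3]
opening: 0.0568
```

move_arm([
  {"x":0,"y":0,"z":0,"wx":0,"wy":0,"wz":10,"hand":0.5},
  {"x":0,"y":0,"z":0,"wx":0,"wy":0,"wz":20,"hand":0.5},
  {"x":0,"y":0,"z":0,"wx":0,"wy":0,"wz":30,"hand":0.5},
  {"x":0,"y":0,"z":0,"wx":0,"wy":0,"wz":40,"hand":0.5},
  {"x":0,"y":0,"z":0,"wx":0,"wy":0,"wz":50,"hand":0.5},
  {"x":0,"y":0,"z":0,"wx":0,"wy":0,"wz":50,"hand":0.5},
])

```text
time: 7.4
tool_pos: [0.4762, -0.0745, 0.2659]
tool_rot: [3.135, -0.0, 1.261]
contact_force: [-0.4, 0.4, -0.5]
opening: 0.0464
```

```bash
python3 - <<'E'
from h import *
go([.0855,0,.265],2.831-np.pi/2)
# bar triangulation again with clear view
C=[]
for n in("top","side"):
    P=viewer.camera_params(n); im=viewer.read_camera(n)[:,:,::-1]; cv2.imwrite(f"pics/{n}3.png",im)
    h=cv2.cvtColor(im,cv2.COLOR_BGR2HSV); m=((h[...,2]>120)&(h[...,1]>200)&((h[...,0]<5)|(h[...,0]>175))).astype(np.uint8)
    x0,x1,y1=(255,362,260) if n=="top" else (320,365,220)
    m[:,:x0]=0;m[:,x1:]=0;m[y1:]=0; r=cv2.minAreaRect(cv2.findNonZero(m)); print(n,r); C.append(ray(n,r[0],P))
(a,d1),(b,d2)=C; s=np.linalg.lstsq(np.c_[d1,-d2],b-a,rcond=None)[0]; p=a+s[0]*d1;q=b+s[1]*d2
print("bar",cr((p+q)/2).round(4),np.linalg.norm(p-q))
im=cv2.imread("pics/top3.png"); cv2.imwrite("pics/c3.png",cv2.resize(im[140:260,255:362],None,fx=5,fy=5))
E
```

```text
t 7.4 tcp cr [-0.0821 -0.0009  0.2659] F [-0.4  0.4 -0.5] d [0.0008 0.1676 0.002 ] rot [ 0.4 -0.   0.1] q [-0.31  0.23  1.57  0.    1.33 -0.  ] op 0.046
top ((324.5267028808594, 156.91461181640625), (32.571632385253906, 5.011019706726074), 17.354022979736328)
side ((342.0352783203125, 183.95883178710938), (18.17707061767578, 3.4513425827026367), 85.60128784179688)
bar [8.600e-02 2.000e-04 2.167e-01] 0.0008674365007708281
```

View pics/c3.png

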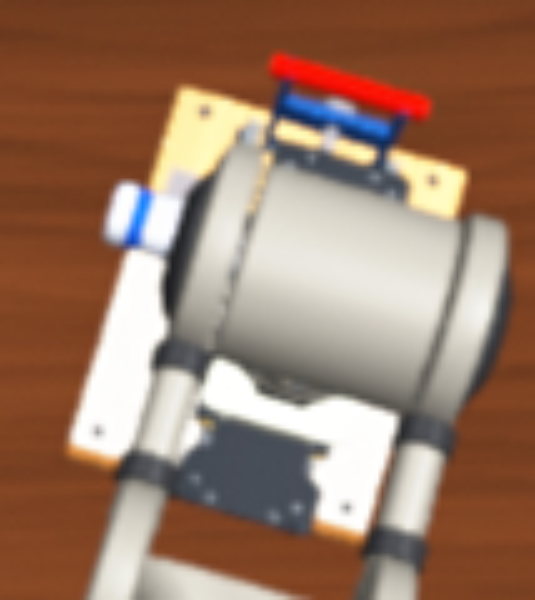

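The tube's band end is still in the vee at (140,215) and the bar measurement repeats. Move above the bar.

move_arm([
  {"x":0,"y":0.04,"z":0,"wx":0,"wy":0,"wz":0,"hand":0.5},
  {"x":0,"y":0.09,"z":0,"wx":0,"wy":0,"wz":0,"hand":0.5},
  {"x":0.001,"y":0.14,"z":0,"wx":0.4,"wy":0,"wz":0,"hand":0.5},
  {"x":0.001,"y":0.168,"z":0,"wx":0.4,"wy":0,"wz":0,"hand":0.5},
  {"x":0.001,"y":0.168,"z":0,"wx":0.4,"wy":0,"wz":0,"hand":0.5},
])

```text
time: 8.12
tool_pos: [0.6378, -0.1256, 0.2656]
tool_rot: [-3.14, -0.0, 1.262]
contact_force: [-1.1, 0.2, -0.5]
opening: 0.0462
```

```bash
python3 - <<'E'
from h import *
go([.086,0,.196],2.831-np.pi/2)
P=viewer.camera_params("wrist"); im=viewer.read_camera("wrist")[:,:,::-1].copy()
cv2.circle(im,tuple(int(x) for x in proj("wrist",wd([.086,0,.216]),P)),5,(0,255,0),2)
cv2.imwrite("pics/w4.png",im)
E
```

```text
t 8.12 tcp cr [ 8.740e-02 -2.000e-04  2.656e-01] F [-1.1  0.2 -0.5] d [ 0.0002 -0.0013  0.0696] rot [-0.1 -0.   0.1] q [-0.31  0.56  1.06  0.    1.52 -0.  ] op 0.046
```

View pics/w4.png

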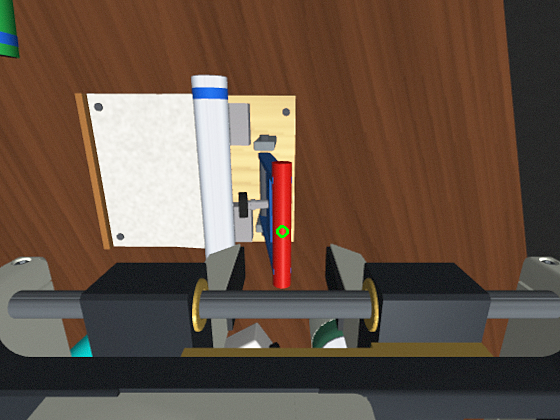

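The wrist view shows the bar at (282,230) centred between the fingers at (235) and (335). Descend and close gently.

move_arm([
  {"x":0,"y":-0.001,"z":0.03,"wx":0,"wy":0,"wz":0,"hand":0.5},
  {"x":0,"y":-0.001,"z":0.055,"wx":0,"wy":0,"wz":0,"hand":0.5},
  {"x":0,"y":-0.001,"z":0.069,"wx":0,"wy":0,"wz":0,"hand":0.5},
  {"x":0,"y":-0.001,"z":0.069,"wx":0,"wy":0,"wz":0,"hand":0.3},
  {"x":0,"y":-0.001,"z":0.069,"wx":0,"wy":0,"wz":0,"hand":0.05},
  {"x":0,"y":-0.001,"z":0.069,"wx":0,"wy":0,"wz":0,"hand":0.05},
  {"x":0,"y":-0.001,"z":0.069,"wx":0,"wy":0,"wz":0,"hand":0.05},
  {"x":0,"y":-0.001,"z":0.069,"wx":0,"wy":0,"wz":0,"hand":0.05},
], grip_force=15)

```text
time: 9.18
tool_pos: [0.6361, -0.1249, 0.199]
tool_rot: [3.141, -0.0, 1.26]
contact_force: [-2.5, 0.7, 4.4]
opening: 0.0135
```

```bash
python3 - <<'E'
from h import *
t=cr(monitor.observe()["tool_pos"])
go([.086,0,.196],2.831-np.pi/2)
th=np.arctan2(t[2]+.019-.09,.065-t[0]); print("th",th,"r",np.hypot(t[2]+.019-.09,.065-t[0]))
for a in np.arange(1.7,-.3,-.1):
    p=np.array([.065-.125*np.cos(a),.09+.125*np.sin(a)-.019]); print(round(a,2),"cr",p.round(4),"dy,dz",(p[0]-t[0]).round(4),(t[2]-p[1]).round(4))
E
```

```text
t 9.18 tcp cr [ 8.55e-02 -1.00e-04  1.99e-01] F [-2.5  0.7  4.4] d [0.0001 0.0005 0.003 ] rot [ 0. -0. -0.] q [-0.31  0.59  1.19  0.    1.36 -0.  ] op 0.013
th 1.7295252860536316 r 0.12967890465522366
1.7 cr [0.0811 0.195 ] dy,dz -0.0044 0.0041
1.6 cr [0.0686 0.1959] dy,dz -0.0168 0.0031
1.5 cr [0.0562 0.1957] dy,dz -0.0293 0.0034
1.4 cr [0.0438 0.1942] dy,dz -0.0417 0.0049
1.3 cr [0.0316 0.1914] dy,dz -0.0539 0.0076
1.2 cr [0.0197 0.1875] dy,dz -0.0658 0.0115
1.1 cr [0.0083 0.1824] dy,dz -0.0772 0.0166
1.0 cr [-0.0025  0.1762] dy,dz -0.088 0.0229
0.9 cr [-0.0127  0.1689] dy,dz -0.0982 0.0301
0.8 cr [-0.0221  0.1607] dy,dz -0.1076 0.0384
0.7 cr [-0.0306  0.1515] dy,dz -0.1161 0.0475
0.6 cr [-0.0382  0.1416] dy,dz -0.1237 0.0575
0.5 cr [-0.0447  0.1309] dy,dz -0.1302 0.0681
0.4 cr [-0.0501  0.1197] dy,dz -0.1356 0.0794
0.3 cr [-0.0544  0.1079] dy,dz -0.1399 0.0911
0.2 cr [-0.0575  0.0958] dy,dz -0.143 0.1032
0.1 cr [-0.0594  0.0835] dy,dz -0.1449 0.1156
-0.0 cr [-0.06   0.071] dy,dz -0.1455 0.128
-0.1 cr [-0.0594  0.0585] dy,dz -0.1449 0.1405
-0.2 cr [-0.0575  0.0462] dy,dz -0.143 0.1529
```

move_arm([
  {"x":0,"y":-0.008,"z":-0.001,"wx":0,"wy":0,"wz":0,"hand":0.05},
  {"x":0,"y":-0.016,"z":-0.0015,"wx":0,"wy":0,"wz":0,"hand":0.05},
  {"x":0,"y":-0.029,"z":-0.0015,"wx":0,"wy":0,"wz":0,"hand":0.05},
  {"x":0,"y":-0.041,"z":0,"wx":0,"wy":0,"wz":0,"hand":0.05},
  {"x":0,"y":-0.053,"z":0.003,"wx":0,"wy":0,"wz":0,"hand":0.05},
  {"x":0,"y":-0.065,"z":0.007,"wx":0,"wy":0,"wz":0,"hand":0.05},
], grip_force=15)

```text
time: 9.93
tool_pos: [0.576, -0.1053, 0.1928]
tool_rot: [3.135, -0.001, 1.26]
contact_force: [4.0, -0.4, 3.4]
opening: 0.0134
```

```bash
cat >> h.py <<'E'
def st():
    s=monitor.observe(); F=s["contact_force"]; t=cr(s["tool_pos"])
    print("t",round(s["time"],2),"cr",t.round(4),"Fcr",(RC.T@F[:2]).round(1),round(F[2],1),"th",round(np.arctan2(t[2]+.021-.092,.065-t[0]),3),"r",round(np.hypot(t[2]+.021-.092,.065-t[0]),4),"tq",np.round(s["torque"],2),"op",round(float(s["opening"]),4))
E
python3 -c "
from h import *
st()"
```

```text
t 9.93 cr [0.0223 0.0002 0.1928] Fcr [4.  0.9] 3.4 th 1.233 r 0.1291 tq [-0.26 -0.95 -0.06] op 0.0134
```

move_arm([
  {"x":0,"y":-0.0115,"z":0.005,"wx":0,"wy":0,"wz":0,"hand":0.05},
  {"x":0,"y":-0.022,"z":0.011,"wx":0,"wy":0,"wz":0,"hand":0.05},
  {"x":0,"y":-0.0325,"z":0.0185,"wx":0,"wy":0,"wz":0,"hand":0.05},
  {"x":0,"y":-0.042,"z":0.0265,"wx":0,"wy":0,"wz":0,"hand":0.05},
  {"x":0,"y":-0.0505,"z":0.036,"wx":0,"wy":0,"wz":0,"hand":0.05},
  {"x":0,"y":-0.058,"z":0.046,"wx":0,"wy":0,"wz":0,"hand":0.05},
  {"x":0,"y":-0.0645,"z":0.0565,"wx":0,"wy":0,"wz":0,"hand":0.05},
], grip_force=15)

```text
time: 10.8
tool_pos: [0.513, -0.085, 0.1344]
tool_rot: [3.14, -0.0, 1.26]
contact_force: [3.8, 1.2, 3.1]
opening: 0.0136
```

```bash
python3 -c "
from h import *
st()"
```

```text
t 10.8 cr [-0.0439  0.0003  0.1344] Fcr [3.3 2.3] 3.1 th 0.527 r 0.126 tq [ 0.05 -0.85 -0.02] op 0.0136
```

move_arm([
  {"x":0,"y":-0.003,"z":0.0055,"wx":0,"wy":0,"wz":0,"hand":0.05},
  {"x":0,"y":-0.0055,"z":0.011,"wx":0,"wy":0,"wz":0,"hand":0.05},
  {"x":0,"y":-0.0075,"z":0.017,"wx":0,"wy":0,"wz":0,"hand":0.05},
  {"x":0,"y":-0.0095,"z":0.022,"wx":0,"wy":0,"wz":0,"hand":0.05},
  {"x":0,"y":-0.0105,"z":0.025,"wx":0,"wy":0,"wz":0,"hand":0.05},
], grip_force=15)

```text
time: 11.42
tool_pos: [0.5029, -0.0819, 0.1094]
tool_rot: [3.141, -0.0, 1.26]
contact_force: [4.1, 2.8, 3.8]
opening: 0.0135
```

```bash
python3 -c "
from h import *
st()"
```

```text
t 11.43 cr [-0.0545  0.0002  0.1094] Fcr [3.1 3.9] 3.8 th 0.311 r 0.1255 tq [ 0.18 -0.82 -0.01] op 0.0135
```

move_arm([
  {"x":0,"y":0,"z":0,"wx":0,"wy":0,"wz":0,"hand":0.35},
  {"x":0,"y":0,"z":0,"wx":0,"wy":0,"wz":0,"hand":0.35},
  {"x":0,"y":0,"z":-0.02,"wx":0,"wy":0,"wz":0,"hand":0.35},
  {"x":0,"y":0,"z":-0.04,"wx":0,"wy":0,"wz":0,"hand":0.35},
  {"x":0,"y":0,"z":-0.045,"wx":0,"wy":0,"wz":0,"hand":0},
  {"x":0,"y":0,"z":-0.045,"wx":0,"wy":0,"wz":0,"hand":0},
  {"x":0,"y":0,"z":-0.045,"wx":0,"wy":0,"wz":0,"hand":0},
  {"x":0,"y":0,"z":-0.045,"wx":0,"wy":0,"wz":0,"hand":0},
])

```text
time: 12.42
tool_pos: [0.5024, -0.0819, 0.154]
tool_rot: [-3.14, -0.0, 1.26]
contact_force: [0.1, 0.2, -0.4]
opening: 0.0008
```

```bash
python3 - <<'E'
from h import *
st(); st()
a=viewer.read_camera("side")[:,:,::-1]; cv2.imwrite("pics/p5.png",cv2.resize(a[150:300,200:400],(800,600)))
E
```

```text
t 12.43 cr [-0.0549  0.      0.154 ] Fcr [0.  0.2] -0.4 th 0.606 r 0.1458 tq [-0.05  0.11 -0.03] op 0.0008
t 12.43 cr [-0.0549  0.      0.154 ] Fcr [0.  0.2] -0.4 th 0.606 r 0.1458 tq [-0.05  0.11 -0.03] op 0.0008
```

View pics/p5.png

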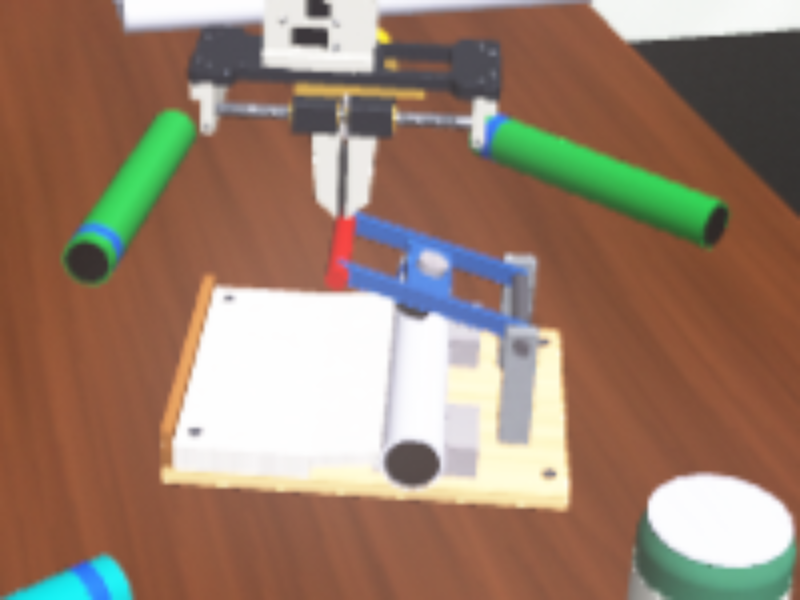

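The tube is seated at (413,460), the foot is just above it, and the closed fingers are above the red bar. The force zero is clean. Press from above in small steps.

move_arm([
  {"x":0,"y":-0.001,"z":0.006,"wx":0,"wy":0,"wz":0,"hand":0},
  {"x":0,"y":-0.001,"z":0.011,"wx":0,"wy":0,"wz":0,"hand":0},
  {"x":0,"y":-0.001,"z":0.015,"wx":0,"wy":0,"wz":0,"hand":0},
  {"x":0,"y":-0.001,"z":0.018,"wx":0,"wy":0,"wz":0,"hand":0},
  {"x":0,"y":-0.001,"z":0.021,"wx":0,"wy":0,"wz":0,"hand":0},
  {"x":0,"y":-0.001,"z":0.021,"wx":0,"wy":0,"wz":0,"hand":0},
])

```text
time: 13.22
tool_pos: [0.5018, -0.0817, 0.1337]
tool_rot: [-3.141, -0.0, 1.26]
contact_force: [-1.1, -0.7, -0.1]
opening: 0.0008
```

move_arm([
  {"x":0,"y":0,"z":0.001,"wx":0,"wy":0,"wz":0,"hand":0},
  {"x":0,"y":-0.001,"z":0.002,"wx":0,"wy":0,"wz":0,"hand":0},
  {"x":0,"y":-0.001,"z":0.003,"wx":0,"wy":0,"wz":0,"hand":0},
  {"x":0,"y":-0.001,"z":0.004,"wx":0,"wy":0,"wz":0,"hand":0},
  {"x":0,"y":-0.001,"z":0.004,"wx":0,"wy":0,"wz":0,"hand":0},
])

```text
time: 13.85
tool_pos: [0.5008, -0.0814, 0.1296]
tool_rot: [-3.141, -0.0, 1.26]
contact_force: [0.2, 0.2, 1.4]
opening: 0.0005
```

move_arm([
  {"x":0,"y":0,"z":0.001,"wx":0,"wy":0,"wz":0,"hand":0},
  {"x":0,"y":0,"z":0.002,"wx":0,"wy":0,"wz":0,"hand":0},
  {"x":0,"y":0,"z":0.003,"wx":0,"wy":0,"wz":0,"hand":0},
  {"x":0,"y":0,"z":0.004,"wx":0,"wy":0,"wz":0,"hand":0},
  {"x":0,"y":0,"z":0.004,"wx":0,"wy":0,"wz":0,"hand":0},
])

```text
time: 14.48
tool_pos: [0.5009, -0.0814, 0.1255]
tool_rot: [-3.142, -0.0, 1.26]
contact_force: [-0.6, -0.2, 1.9]
opening: 0.0004
```

```bash
python3 -c "
from h import *
st()"
```

```text
t 14.47 cr [-5.650e-02  1.000e-04  1.255e-01] Fcr [-0.5 -0.4] 1.9 th 0.422 r 0.1332 tq [-0.08  0.21  0.02] op 0.0004
```

```bash
cat >> h.py <<'E'
def bar():
    S=viewer.camera_params("side"); im=viewer.read_camera("side")[:,:,::-1]; h=cv2.cvtColor(im,cv2.COLOR_BGR2HSV)
    m=((h[...,2]>80)&(h[...,1]>180)&((h[...,0]<5)|(h[...,0]>175))).astype(np.uint8); m[:,:265]=0;m[:,320:]=0;m[:180]=0;m[260:]=0
    e=np.argwhere(m)[:,::-1]; v=e[e[:,1]>=e[:,1].max()-1].mean(0)  # near end (y=-47)
    print("near end px",v.round(1),"n",len(e),[(a,proj("side",wd([.065-.125*np.cos(a),-.047,.092+.125*np.sin(a)-.003]),S).round(1).tolist()) for a in(.35,.25,.15,.05,-.05,-.15)])
E
python3 -c "
from h import *
bar()"
```

```text
near end px [284.  215.5] n 6 [(0.35, [284.8, 219.5]), (0.25, [283.3, 223.5]), (0.15, [282.2, 227.6]), (0.05, [281.6, 231.7]), (-0.05, [281.5, 235.8]), (-0.15, [281.9, 240.0])]
```

move_arm([
  {"x":0,"y":0,"z":0.001,"wx":0,"wy":0,"wz":0,"hand":0},
  {"x":0,"y":0,"z":0.002,"wx":0,"wy":0,"wz":0,"hand":0},
  {"x":0,"y":0,"z":0.003,"wx":0,"wy":0,"wz":0,"hand":0},
  {"x":0,"y":0,"z":0.003,"wx":0,"wy":0,"wz":0,"hand":0},
])

```text
time: 15.02
tool_pos: [0.5008, -0.0814, 0.1226]
tool_rot: [-3.141, -0.0, 1.26]
contact_force: [-1.0, 1.5, 2.2]
opening: 0.0006
```

```bash
python3 -c "
from h import *
st();bar()"
```

```text
t 15.03 cr [-0.0566  0.      0.1226] Fcr [-1.4  1.1] 2.2 th 0.401 r 0.1321 tq [-0.03  0.38 -0.01] op 0.0006
near end px [284.  216.5] n 6 [(0.35, [284.8, 219.5]), (0.25, [283.3, 223.5]), (0.15, [282.2, 227.6]), (0.05, [281.6, 231.7]), (-0.05, [281.5, 235.8]), (-0.15, [281.9, 240.0])]
```

```bash
python3 - <<'E'
from h import *
a=viewer.read_camera("side")[:,:,::-1]; cv2.imwrite("pics/p6.png",cv2.resize(a[170:270,240:360],(720,600),interpolation=cv2.INTER_CUBIC))
E
```

```text
(no output)
```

View pics/p6.png

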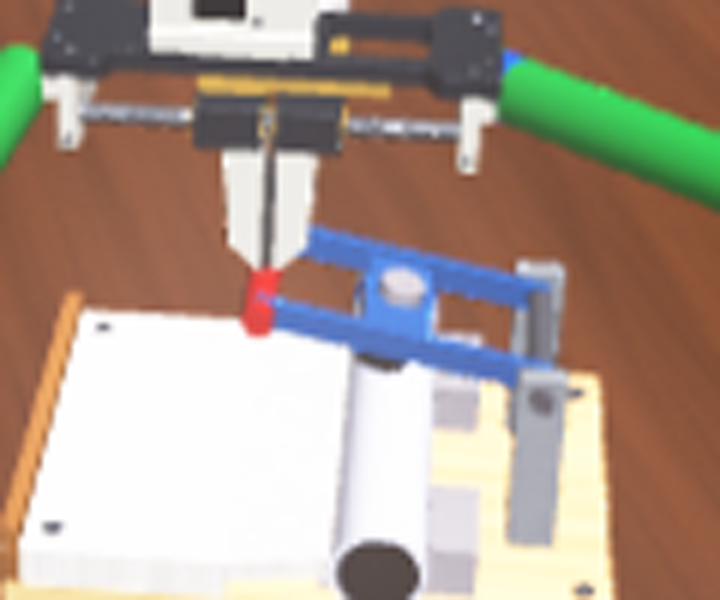

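The fingertips press the bar at (262,270), with the arm at about 0.24 rad and the foot close to the tube. Continue in small steps.

move_arm([
  {"x":0,"y":0,"z":0.001,"wx":0,"wy":0,"wz":0,"hand":0},
  {"x":0,"y":0,"z":0.002,"wx":0,"wy":0,"wz":0,"hand":0},
  {"x":0,"y":0,"z":0.003,"wx":0,"wy":0,"wz":0,"hand":0},
  {"x":0,"y":0,"z":0.003,"wx":0,"wy":0,"wz":0,"hand":0},
])

```text
time: 15.62
tool_pos: [0.5009, -0.0814, 0.1196]
tool_rot: [-3.142, -0.0, 1.26]
contact_force: [-1.5, 0.4, 1.6]
opening: 0.0009
```

move_arm([
  {"x":0,"y":0,"z":0.001,"wx":0,"wy":0,"wz":0,"hand":0},
  {"x":0,"y":-0.001,"z":0.002,"wx":0,"wy":0,"wz":0,"hand":0},
  {"x":0,"y":-0.001,"z":0.003,"wx":0,"wy":0,"wz":0,"hand":0},
  {"x":0,"y":-0.001,"z":0.003,"wx":0,"wy":0,"wz":0,"hand":0},
])

```text
time: 16.12
tool_pos: [0.5004, -0.0812, 0.1168]
tool_rot: [3.141, -0.0, 1.26]
contact_force: [0.2, -0.3, 1.6]
opening: 0.0005
```

move_arm([
  {"x":0,"y":0,"z":0.001,"wx":0,"wy":0,"wz":0,"hand":0},
  {"x":0,"y":0,"z":0.002,"wx":0,"wy":0,"wz":0,"hand":0},
  {"x":0,"y":0,"z":0.002,"wx":0,"wy":0,"wz":0,"hand":0},
])

```text
time: 16.5
tool_pos: [0.5, -0.0811, 0.1146]
tool_rot: [-3.141, -0.0, 1.26]
contact_force: [0.3, 0.3, 1.3]
opening: 0.0007
```

move_arm([
  {"x":0,"y":0,"z":0.001,"wx":0,"wy":0,"wz":0,"hand":0},
  {"x":0,"y":-0.001,"z":0.002,"wx":0,"wy":0,"wz":0,"hand":0},
  {"x":0,"y":-0.001,"z":0.003,"wx":0,"wy":0,"wz":0,"hand":0},
  {"x":0,"y":-0.001,"z":0.004,"wx":0,"wy":0,"wz":0,"hand":0},
])

```text
time: 17.0
tool_pos: [0.4992, -0.0809, 0.1108]
tool_rot: [3.141, -0.0, 1.26]
contact_force: [1.3, -0.3, 3.0]
opening: 0.0005
```

move_arm([
  {"x":0,"y":0,"z":0.001,"wx":0,"wy":0,"wz":0,"hand":0},
  {"x":0,"y":0,"z":0.002,"wx":0,"wy":0,"wz":0,"hand":0},
  {"x":0,"y":0,"z":0.003,"wx":0,"wy":0,"wz":0,"hand":0},
])

```text
time: 17.38
tool_pos: [0.4988, -0.0807, 0.1076]
tool_rot: [-3.141, -0.0, 1.26]
contact_force: [0.5, -0.0, 3.4]
opening: 0.0006
```

move_arm([
  {"x":0,"y":0,"z":0.001,"wx":0,"wy":0,"wz":0,"hand":0},
  {"x":0,"y":0,"z":0.002,"wx":0,"wy":0,"wz":0,"hand":0},
  {"x":0,"y":0,"z":0.003,"wx":0,"wy":0,"wz":0,"hand":0},
])

```text
time: 17.75
tool_pos: [0.4986, -0.0806, 0.1047]
tool_rot: [-3.141, -0.0, 1.26]
contact_force: [-2.2, 0.8, 5.7]
opening: 0.0005
```

move_arm([
  {"x":0,"y":0,"z":0.0005,"wx":0,"wy":0,"wz":0,"hand":0},
  {"x":0,"y":0,"z":0.001,"wx":0,"wy":0,"wz":0,"hand":0},
  {"x":0,"y":0,"z":0.001,"wx":0,"wy":0,"wz":0,"hand":0},
])

```text
time: 18.12
tool_pos: [0.4984, -0.0806, 0.1038]
tool_rot: [-3.14, -0.0, 1.26]
contact_force: [-3.0, 1.1, 6.1]
opening: 0.0006
```

move_arm([
  {"x":0,"y":0,"z":0.0005,"wx":0,"wy":0,"wz":0,"hand":0},
  {"x":0,"y":0,"z":0.001,"wx":0,"wy":0,"wz":0,"hand":0},
  {"x":0,"y":0,"z":0.001,"wx":0,"wy":0,"wz":0,"hand":0},
])

```text
time: 18.5
tool_pos: [0.4984, -0.0806, 0.1029]
tool_rot: [-3.14, -0.0, 1.26]
contact_force: [-3.0, 0.4, 7.3]
opening: 0.0007
```

```bash
python3 -c "
from h import *
st()"
```

```text
t 18.5 cr [-5.910e-02  1.000e-04  1.029e-01] Fcr [-3.  -0.5] 7.3 th 0.252 r 0.1282 tq [ 0.01  0.63 -0.02] op 0.0007
```

move_arm([
  {"x":0,"y":0,"z":0.0005,"wx":0,"wy":0,"wz":0,"hand":0},
  {"x":0,"y":0,"z":0.001,"wx":0,"wy":0,"wz":0,"hand":0},
  {"x":0,"y":0,"z":0.001,"wx":0,"wy":0,"wz":0,"hand":0},
])

```text
time: 18.88
tool_pos: [0.4983, -0.0805, 0.102]
tool_rot: [-3.14, 0.0, 1.26]
contact_force: [-4.6, 1.2, 8.8]
opening: 0.0004
```

move_arm([
  {"x":0,"y":0,"z":0.0005,"wx":0,"wy":0,"wz":0,"hand":0},
  {"x":0,"y":0,"z":0.001,"wx":0,"wy":0,"wz":0,"hand":0},
  {"x":0,"y":0,"z":0.001,"wx":0,"wy":0,"wz":0,"hand":0},
])

```text
time: 19.25
tool_pos: [0.4983, -0.0805, 0.1012]
tool_rot: [-3.14, -0.0, 1.26]
contact_force: [-5.0, 2.0, 9.7]
opening: 0.0007
```

```bash
python3 - <<'E'
from h import *
st()
a=viewer.read_camera("side")[:,:,::-1]; cv2.imwrite("pics/p7.png",cv2.resize(a[170:270,240:360],(720,600),interpolation=cv2.INTER_CUBIC))
st()
E
```

```text
t 19.25 cr [-5.930e-02  1.000e-04  1.012e-01] Fcr [-5.3  0.4] 9.7 th 0.238 r 0.1279 tq [ 0.15  0.89 -0.  ] op 0.0007
t 19.3 cr [-5.930e-02  1.000e-04  1.012e-01] Fcr [-4.9 -0.3] 10.2 th 0.238 r 0.1279 tq [ 0.11  0.87 -0.04] op 0.0007
```

View pics/p7.png

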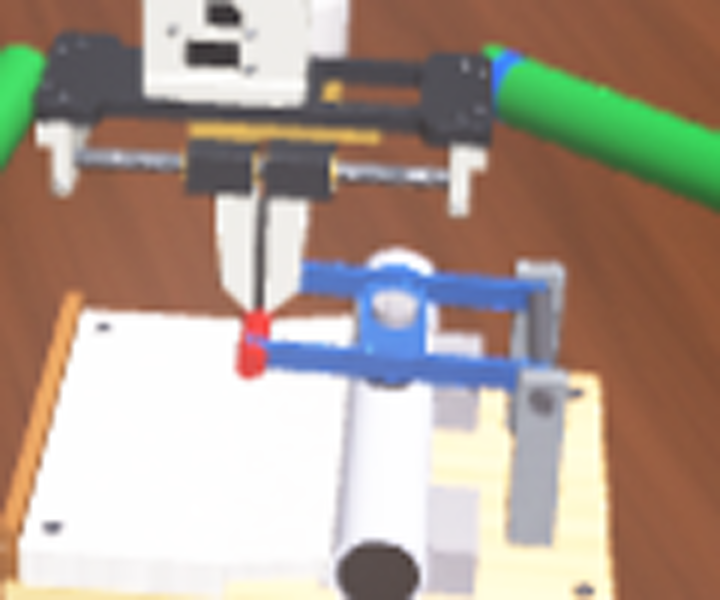

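The foot is on the tube at (385,380) with the arm level and about 10 N of push on the bar. Withdraw straight up.

move_arm([
  {"x":0,"y":0,"z":-0.003,"wx":0,"wy":0,"wz":0,"hand":0},
  {"x":0,"y":0,"z":-0.02,"wx":0,"wy":0,"wz":0,"hand":0},
  {"x":0,"y":0,"z":-0.06,"wx":0,"wy":0,"wz":0,"hand":0},
  {"x":0,"y":0,"z":-0.11,"wx":0,"wy":0,"wz":0,"hand":0},
  {"x":0,"y":-0.04,"z":-0.16,"wx":0,"wy":0,"wz":0,"hand":0},
  {"x":0,"y":-0.08,"z":-0.18,"wx":0,"wy":0,"wz":0,"hand":0},
  {"x":0,"y":-0.08,"z":-0.18,"wx":0,"wy":0,"wz":0,"hand":0},
  {"x":0,"y":-0.08,"z":-0.18,"wx":0,"wy":0,"wz":0,"hand":0},
])

```text
time: 20.3
tool_pos: [0.4232, -0.0565, 0.2802]
tool_rot: [-3.142, -0.0, 1.26]
contact_force: [-0.1, 0.0, -0.3]
opening: 0.0005
```

```bash
python3 - <<'E'
from h import *
st()
a=viewer.read_camera("side")[:,:,::-1]; b=viewer.read_camera("top")[:,:,::-1]
cv2.imwrite("pics/p8.png",np.hstack([cv2.resize(a[170:270,240:340],(400,400),interpolation=cv2.INTER_CUBIC),cv2.resize(b[140:260,250:370],(400,400),interpolation=cv2.INTER_CUBIC)]))
E
```

```text
t 20.3 cr [-0.1381  0.      0.2802] Fcr [-0.1  0. ] -0.3 th 0.8 r 0.2916 tq [-0.12  0.08 -0.03] op 0.0005
```

View pics/p8.png

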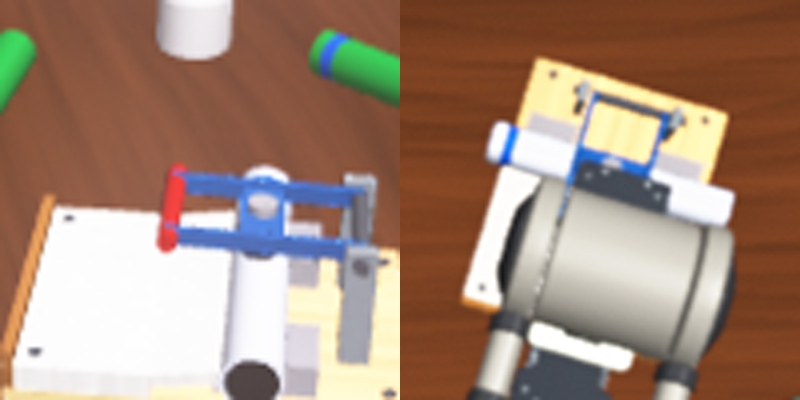

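The clamp stayed down on the tube. The tube lies across both vees with its ends at (500,143) and (725,205) in the top view, and the gripper is clear. Handing in.

```bash
python3 -c "
from h import *
print(robot.hand_in())"
```

```text
the job is handed in; nothing more can be done
None
```

The tube is in both vee blocks with the clamp closed on it, and the job is handed in at about 20 s on the robot's clock.

- **Rolling:** I pushed the tube with the two open fingers behind it, along the deck and up the ramp. The wrist force read under 2 N at the end of each push. I backed off with the clamp still open. The camera put the tube's axis about 3 mm from the vee centre line and its mid-length about 5 mm off centre, within the 30 mm allowed.
- **Clamping:** I gripped the red bar to swing the clamp over, released it at about 0.3 rad, and pressed from above with closed fingers. From about 5 N the force climbed at 1 to 1.5 N per mm, as expected for the sprung foot. I stopped at 9.7–10.2 N, which puts about 12 N on the tube by the given formula.
- **Last checks:** After I withdrew, the wrist force was about zero. The pictures showed the clamp arm level with its foot on the tube, and the tube lying across both vees. The clamping load left after letting go was not measured.
- **Disagreements:**
  - The fingertips met the bar a few millimetres lower than I had worked out from the gripped pose.
  - A colour check of the bar's position failed, with too few red pixels, so I used a picture instead.
  - During the final press there was also about 5 N sideways at the fingertips, roughly along the clamp arm.

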